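# Stroke-test two dosing cartridges and reject the blocked one

## Task

One of the two dosing cartridges in the white rack is blocked inside; nothing on the outside shows which. Slowly push each plunger down with at most 20 N: a sound one goes fully home and stays in its socket, but where the resistance climbs part-way, stop there without forcing it. Then lift the blocked cartridge by its barrel out of the rack and set it down gently, upright, in the red reject tray, leaving the bottle, beaker and steel fittings alone.

Things in the scene. Friction and masses are not known exactly. Their poses are not given: they have to be found in the camera images.
- rack: fixed white block with green foot, 100 x 180 x 45 mm (x, y, z); origin at the centre of its underside on the bench, x across its short side, y along its long side. Two round sockets of 36 mm diameter, 35 mm deep, 50 mm to either side of the centre along y, each holding one cartridge upright with its underside 10 mm above the bench; which cartridge is in which socket varies
- teal: the green dosing cartridge as a whole (a loose, closed, opaque white syringe barrel with a dark grey top end and one green band, about 190 to 250 g in all); origin at the centre of the barrel's underside, z up along the barrel
- teal_mid (a point): centre of the green-banded cartridge's barrel, half-way up. Barrel: upright cylinder, 34 mm outside diameter, 100 mm long (from 50 mm below this point to 50 mm above). When it stands in the rack its lowest 35 mm are in the socket and its upper 65 mm stand free: grip it round the barrel, 10 to 20 mm below its top edge
- teal_cap (a point): centre of the top face of that cartridge's green plunger cap, a disc 30 mm in diameter and 8 mm thick on a 12 mm rod on the barrel's axis. The cap's top is 140 mm above the barrel's underside with the plunger fully out and 110 to 111 mm above it when home (the cap all but on the barrel's top)
- teal_plunger (a joint): how far the plunger is in: 0 out, 0.029 to 0.030 m home; starts at 0 to 0.004. No return spring; about 4 N steady friction. Sound: even until a soft end cushion from 0.0275 m (2.5 N per mm, springs back to 0.029 when let go; hard stop at 0.032). Blocked: looks alike, but from somewhere between 0.010 and 0.018 m (varies) resistance climbs 2.5 N per mm; let go, it may spring back some mm
- orange: the orange dosing cartridge as a whole (a loose, closed, opaque white syringe barrel with a dark grey top end and one orange band, about 190 to 250 g in all); origin at the centre of the barrel's underside, z up along the barrel
- orange_mid (a point): centre of the orange-banded cartridge's barrel, half-way up. Barrel: upright cylinder, 34 mm outside diameter, 100 mm long (from 50 mm below this point to 50 mm above). When it stands in the rack its lowest 35 mm are in the socket and its upper 65 mm stand free: grip it round the barrel, 10 to 20 mm below its top edge
- orange_cap (a point): centre of the top face of that cartridge's orange plunger cap, a disc 30 mm in diameter and 8 mm thick on a 12 mm rod on the barrel's axis. The cap's top is 140 mm above the barrel's underside with the plunger fully out and 110 to 111 mm above it when home (the cap all but on the barrel's top)
- orange_plunger (a joint): how far the plunger is in: 0 out, 0.029 to 0.030 m home; starts at 0 to 0.004. No return spring; about 4 N steady friction. Sound: even until a soft end cushion from 0.0275 m (2.5 N per mm, springs back to 0.029 when let go; hard stop at 0.032). Blocked: looks alike, but from somewhere between 0.010 and 0.018 m (varies) resistance climbs 2.5 N per mm; let go, it may spring back some mm
- tray: fixed red open reject tray, 140 x 140 mm outside, walls 5 mm thick and 35 mm high, floor 5 mm thick; origin at the centre of its underside on the bench
- bottle: loose clear bottle with blue cap, 66 mm diameter, 140 mm tall, bystander; origin at the centre of its underside
- beaker: loose glass beaker, 80 mm diameter, 100 mm tall, bystander; origin at the centre of its underside
- fitting0: loose turned steel fitting, 28 mm diameter foot, 35 mm tall, bystander; origin at the centre of its underside
- fitting1: second such steel fitting, bystander; origin at the centre of its underside
There are look-alikes about, which are no part of the job. Leave any purple or yellow look-alike of the orange alone. Leave any blue look-alike of the teal alone.

How it is judged (in metres and radians):
At the end, for the whole second after the job is handed in: Sound cartridge seated in its socket (within 4 mm), plunger in by over 26.5 of 30 mm; blocked one at rest, upright (0.1 rad) on the red tray's floor, within 55 mm of its centre in tray x and y, plunger in by 9 to 24 mm (((value of joint teal_plunger above 0.0265 m and x of teal_mid in the frame of rack between -0.02 and 0.02 m and y of teal_mid in the frame of rack between -0.07 and 0.07 m and z of teal_mid in the frame of rack between 0.056 and 0.064 m and angle between each of teal_mid, orange_mid's own z axis and vertical below 0.1 rad and value of joint orange_plunger between 0.009 and 0.024 m and x of orange_mid in the frame of tray between -0.055 and 0.055 m and y of orange_mid in the frame of tray between -0.055 and 0.055 m and z of orange_mid in the frame of tray between 0.05 and 0.06 m and linear speed of each of teal, orange below 0.02 m/s) or (value of joint orange_plunger above 0.0265 m and x of orange_mid in the frame of rack between -0.02 and 0.02 m and y of orange_mid in the frame of rack between -0.07 and 0.07 m and z of orange_mid in the frame of rack between 0.056 and 0.064 m and angle between each of orange_mid, teal_mid's own z axis and vertical below 0.1 rad and value of joint teal_plunger between 0.009 and 0.024 m and x of teal_mid in the frame of tray between -0.055 and 0.055 m and y of teal_mid in the frame of tray between -0.055 and 0.055 m and z of teal_mid in the frame of tray between 0.05 and 0.06 m and linear speed of each of orange, teal below 0.02 m/s))); the robot touches nothing.
It fails at once if a plunger is pushed with more than 20 N (contact force between any of teal_plunger, orange_plunger and the fingers above 20 N or contact force between any of teal_plunger, orange_plunger and the arm above 20 N).
It fails at once if a cartridge is dropped or rammed into the tray (over 60 N) (contact force between any of teal, orange and tray above 60 N).
It fails at once if the bottle, beaker or a fitting is moved by more than 20 mm or knocked over (distance of any of bottle, beaker, fitting0, fitting1 from where it was at the start of the episode above 0.02 m or angle between any of bottle, beaker, fitting0, fitting1's own z axis and vertical above 0.3 rad).
It also fails if it takes over 69 s, if anything falls off the work surface, if the arm or the gripper's body presses on something with over 40 N, if the wrist force passes 120 N, or if a joint passes its speed limit or range.

## Robot

A 7-joint arm with a two-finger parallel gripper is mounted at the origin on the work surface. World frame = base frame: x ahead of the robot, y to its left, z up, the work surface at z = 0. Lengths are in mm, angles in degrees, forces in N, time in s.
With the tool pointing down it reaches from about 425 to 975 mm from the base axis. Payload 16.7 kg.
Tool frame: the origin (TCP) lies at the very end of the fingers, on their centre line; the grasp point (between the pads) lies 19 mm behind it; z points along the fingers, y is the line along which they close (so a half turn about z gives the same grasp; the last joint's range is limited). The gripper opens to 85 mm and grips with 20 to 120 N. Pads are 22 mm wide; open, the fingers measure 114 mm over their backs; the gripper's body (76 mm by 85 mm) begins 54 mm behind the grasp point. The pads swing forward as they close: fully open they stand 13 mm farther back than shut.
Start: joints at [60.075, 24.414, 4.234, 92.017, -1.954, 63.644, -3.845], TCP at [245.818, -628.609, 231.302] pointing down, gripper open.
Joint ranges: [-163.25, 163.25], [-28.42, 122.38], [-70.27, 78.77], [12.13, 141.07], [-58.53, 238.53], [9.26, 117.41], [-156.51, 156.51]. Speed limits (degrees/s): [108.29, 108.29, 136.94, 136.94, 172.46, 172.46, 172.46].

## Interface

Orientations are given as a 3x3 rotation matrix whose columns are the frame's x, y, z axes.
In Python, from station import bot, imaging, finder gives the robot as it stands. The module is installed in compiled form; this text tells all that it offers.
- The arm moves only by the tool arm_command, never from a script. Its argument "steps" is text: rows parted by semicolons, each of 7 numbers parted by spaces: the turn, a rotation vector about the tool's x, y, z in units of 8 degrees (1.0 is 8 degrees), then the shift along the tool's x, y, z in units of 40 mm (1.0 is 40 mm), then the opening, from 0 (shut) to 1 (fully open). A call has 1 to 10 rows; each row shifts and turns the commanded pose from where the row before left it, along the tool's axes as they then stand; what a row does not reach is not made up. A row lasts 1/10 s, in which the tool goes at most 50 mm and 8.59 degrees, less where a joint would pass 70% of its speed; a pose out of reach is approached as far as the arm can. A call is refused whole if a number of a shift passes 1 or a number of a turn 1, either way. A call with a gripper value outside its range is refused whole. The fingers move at their own pace and stop on an object; "newtons" is the grip in N (left out, the last holds). Time passes only in rows, so rows that do not move let the fingers close. It gives the time, the measured TCP pose, the force, the opening and the grip force at its end, in the units of the state.
- bot.get_obs(): the state, without advancing time (a new reading comes with each control period).
- imaging.read_camera(name): name is "scene" or "top" or "wrist"; returns (picture, depth): 384x512x3 uint8, red, green, blue; 384x512 float32, mm along the optical axis (not along the pixel's ray), 0 where there is no reading.
- imaging.camera_info(name): a dict with "camera_matrix" (3x3 intrinsics, pixels), "pose" (4x4, takes a point from camera to world coordinates). Camera axes: x right, y down, z forward; pixel columns grow to the right and rows downward; lengths in mm; the calibration is good to about 2 mm. The wrist camera is an equidistant fisheye: a pixel r from the principal point sees the ray r / f radians off the axis. A picture is of the moment at which its call begins: read the wrist's pose just before it. camera_info takes no time and is no camera call; for the wrist camera it gives the pose at the moment of the call.
- bot.job_done(): hands the job in; it is judged then, once.
Trained networks look in the newest picture that a camera, given by its name, has taken for a name from the list of things; names that differ only in an ending like _2 or _b are one class to them, and where a whole thing is asked for, a point or a joint stands for the part that bears it (a point fixed in the world has none). Each returns a list of dicts, best first, with "confidence" (0 to 1); they miss things now and then, are a little off and sometimes report something else, mostly with a low value. They report only what shows in the picture. A call takes as long as a camera call. They do not tell look-alikes from the thing itself.
- finder.spot_in(camera, target): "extent" ([left, top, right, bottom] in pixels, round what is visible of it).
- finder.trace(camera, target): "region" (384x512 bool, what is visible of it) and "extent" ([left, top, right, bottom] in pixels, round what is visible of it).
- finder.landmark_of(camera, target): "at" ([row, column] in pixels: a listed point, or the origin of a listed thing).
The state is a dict: "clock": time; "qpos": joint angles; "qvel": joint speeds; "joint_efforts": joint torques, N m; "eef_pos": TCP position; "eef_rot": TCP orientation; "contact_force": force on the tool from outside, world axes, zero at the start; "wrist_torque": the same for the moment, N m; "width": finger opening in mm; "gripper_force": force on a finger pad.
Only numpy, scipy, OpenCV 4.12 (cv2) and the standard library are available. Lean on these libraries where they do the work, as an engineer would, in place of code of your own. Each camera call takes 0.05 s, during which the arm holds its last target. There are 200 camera calls.

## Working session

There is one attempt and no reset: what is moved stays moved. The work goes in short steps, Python scripts to look and compute and a tool call to move; the robot and the scene stay as the last step left them, time stands still between calls to the robot, and variables do not carry over. Pictures are saved under pics/ and viewed, at most 10 in all, crops included, and the job is handed in when it is done.

Besides the shell and the picture viewer there is one more tool, called as a command line: name --argument value ..., lists and objects as JSON in quotes. arm_command: Moves the arm, as the interface text tells. Its arguments: {"type":"object","properties":{"steps":{"type":"string"},"newtons":{"type":"number"}},"required":["steps"]}

```bash
mkdir -p pics; cat > h.py <<'E'
import numpy as np, cv2
from station import bot, imaging, finder
def world(cam, px, d, info=None):  # px: (row,col), pinhole cameras
    i=info or imaging.camera_info(cam); K=np.array(i["camera_matrix"]); T=np.array(i["pose"])
    r,c=px; p=np.array([(c-K[0,2])/K[0,0]*d,(r-K[1,2])/K[1,1]*d,d,1.])
    return (T@p)[:3]
E
python3 - <<'E'
from h import *
ims=[]
for c in("scene","top"):
    im,d=imaging.read_camera(c); np.save(f"{c}_d.npy",d)
    cv2.imwrite(f"pics/{c}0.png",im[:,:,::-1])
    for t in("rack","tray","teal_cap","orange_cap","teal_mid","orange_mid","bottle","beaker","fitting0"):
        for r in finder.landmark_of(c,t)[:3]:
            a=np.array(r["at"]); k=tuple(np.clip(a.round().astype(int),0,[383,511]))
            print(c,t,round(r["confidence"],2),a.round(1),world(c,a,d[k]).round(1))
print({k:np.round(v,2) for k,v in bot.get_obs().items()})
E
```

```text
scene rack 0.92 [200.3 230.5] [ 583.2 -160.6   44.9]
scene tray 0.9 [170.  337.2] [550.8 128.3   2.6]
scene teal_cap 0.55 [127.1 234. ] [ 451.9 -109.9  139.9]
scene teal_cap 0.54 [160.1 247.1] [ 558.6 -110.4  146.4]
scene orange_cap 0.72 [178.  155.7] [ 540.4 -308.9  140. ]
scene orange_cap 0.71 [172.5 206. ] [ 565.9 -203.8  149.1]
scene orange_cap 0.67 [222.6 202.1] [ 677.1 -240.3  139.7]
scene teal_mid 0.6 [150.8 232.2] [ 457.8 -120.1   64.2]
scene orange_mid 0.9 [241.8 207.1] [ 687.2 -239.2   74.8]
scene orange_mid 0.75 [194.9 210.2] [ 578.  -204.4   80.5]
scene orange_mid 0.63 [199.5 161.6] [ 553.2 -310.9   75.2]
scene bottle 0.89 [238.6 311.6] [734.9 -19.3  48.3]
scene beaker 0.92 [221.4 108.6] [ 566.2 -433.7   63.4]
scene beaker 0.35 [184.4 252.5] [ 577.7 -105.    77.7]
scene fitting0 0.48 [212.6 372.9] [694.1 158.1   4. ]
scene fitting0 0.44 [257.1 254.1] [ 722.4 -147.2   12. ]
top rack 0.63 [207.3 273.2] [ 547.7 -140.3   43.6]
top tray 0.93 [207.7 186.2] [548.6 113.4   5.8]
top teal_cap 0.62 [197.6 260.2] [ 560.7 -104.7  148.3]
top teal_cap 0.44 [240.2 262.1] [ 452.6 -110.5  
[... 653 characters left out ...]
7 -140.8   43.9]
top fitting0 0.54 [148.3 277.4] [ 730.7 -153.    -1.2]
top fitting0 0.54 [160.4 171. ] [687.7 161.7  15.8]
{'clock': np.float64(1.0), 'qpos': array([60.08, 24.41,  4.23, 92.02, -1.95, 63.65, -3.84]), 'qvel': array([ 0.01, -0.06, -0.06,  0.01,  0.08, -0.02, -0.01]), 'joint_efforts': array([-0.000e+00, -9.495e+01,  3.760e+00, -4.639e+01,  2.000e-02,
        0.000e+00,  0.000e+00]), 'eef_pos': array([ 245.79, -628.59,  231.32]), 'eef_rot': array([[ 0.93,  0.36, -0.  ],
       [ 0.36, -0.93,  0.  ],
       [ 0.  , -0.  , -1.  ]]), 'contact_force': array([0.09, 0.28, 1.05]), 'wrist_torque': array([ 0.01, -0.05,  0.06]), 'gripper_force': np.float64(0.0), 'width': np.float64(85.5)}
```

View pics/scene0.png

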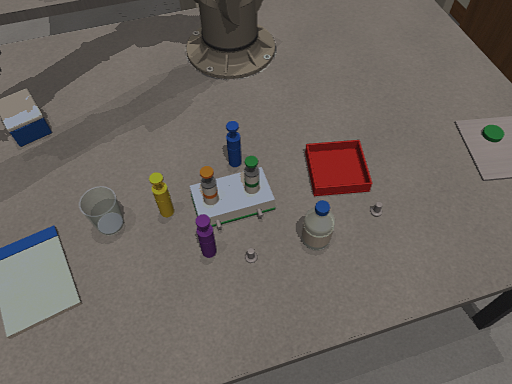

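View pics/top0.png

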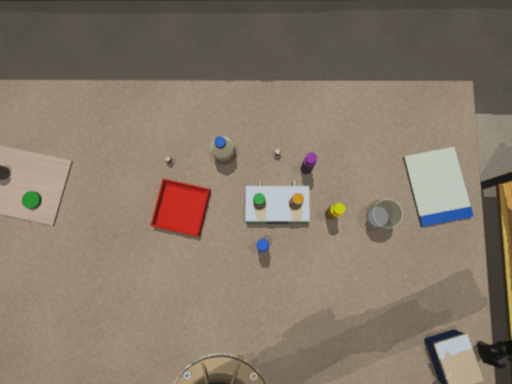

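```bash
python3 - <<'E'
from h import *
for c in("top","scene"):
    d=np.load(f"{c}_d.npy"); im=cv2.imread(f"pics/{c}0.png"); hsv=cv2.cvtColor(im,cv2.COLOR_BGR2HSV).astype(int)
    info=imaging.camera_info(c); v,u=np.mgrid[:384,:512]
    K=np.array(info["camera_matrix"]);T=np.array(info["pose"])
    P=np.stack([(u-K[0,2])/K[0,0]*d,(v-K[1,2])/K[1,1]*d,d],-1)@T[:3,:3].T+T[:3,3]
    print(c,"f",K[0,0].round(),"cam",T[:3,3].round())
    H,S,V=hsv[...,0],hsv[...,1],hsv[...,2]
    ok=d>0
    for n,h0,h1,ctr in(("teal",50,80,(560,-105)),("orange",8,20,(562,-205)),("blue",105,130,(452,-110)),("yellow",24,35,(540,-305)),("purple",135,165,(676,-241)),("bottlecap",100,130,(735,-15))):
        m=ok&(H>=h0)&(H<=h1)&(S>120)&(np.hypot(P[...,0]-ctr[0],P[...,1]-ctr[1])<40)&(P[...,2]>120)
        q=P[m]
        if len(q)<5: print(n,len(q));continue
        zt=np.percentile(q[:,2],80); t=q[abs(q[:,2]-zt)<5]
        lo,hi=t.min(0),t.max(0); print(n,len(t),"mean",t.mean(0).round(1),"mid",((lo+hi)/2).round(1),"size",(hi-lo).round(0))
    m=ok&(abs(P[...,2]-45)<5)&(S<60)&(V>120)&(np.hypot(P[...,0]-565,P[...,1]+155)<120)
    r=cv2.minAreaRect(P[m][:,:2].astype(np.float32)); print("rack",r,np.median(P[m][:,2]))
    m=ok&((H<8)|(H>172))&(S>150)&(np.hypot(P[...,0]-550,P[...,1]-120)<120)
    r=cv2.minAreaRect(P[m][:,:2].astype(np.float32)); print("tray",r,P[m][:,2].min(),P[m][:,2].max())
E
```

```text
top f 393.0 cam [ 425. -118. 1146.]
teal 82 mean [ 558.5 -100.8  145.8] mid [ 558.5 -100.4  146.1] size [24. 23.  7.]
orange 21 mean [ 554.9 -200.2  149.6] mid [ 559.1 -200.   148.8] size [29. 23.  6.]
blue 101 mean [ 441.5 -111.2  140.2] mid [ 441.9 -111.6  140. ] size [28. 28.  7.]
yellow 101 mean [ 535.5 -306.9  139.8] mid [ 535.6 -306.9  140.5] size [28. 27.  8.]
purple 82 mean [ 667.6 -236.   139.5] mid [ 668.1 -235.3  139.2] size [28. 24.  7.]
bottlecap 72 mean [712.1   3.2 139.7] mid [710.8   4.4 139.9] size [23. 24.  7.]
rack ((558.8865356445312, -151.02883911132812), (100.21476745605469, 180.1030731201172), 0.3419809639453888) 44.80766469364039
tray ((548.0118408203125, 126.37086486816406), (140.4381561279297, 140.12933349609375), 77.91394805908203) -2.446574809053118 41.4456773423467
scene f 435.0 cam [1122. -263.  893.]
teal 114 mean [ 562.6 -103.1  144.9] mid [ 561.6 -102.9  145.3] size [31. 27.  8.]
orange 128 mean [ 562.9 -202.8  148.8] mid [ 562.6 -202.7  148.7] size [30. 28.  7.]
blue 98 mean [ 445.  -113.1  138.9] mid [ 443.6 -113.2  138.8] size [31. 27.  7.]
yellow 117 mean [ 538.5 -309.1  139. ] mid [ 538.3 -309.2  139.2] size [30. 28.  7.]
purple 144 mean [ 672.6 -238.7  138.9] mid [ 672.  -238.6  138.9] size [29. 27.  6.]
bottlecap 135 mean [715.2   2.1 139.1] mid [714.8   2.3 139.4] size [30. 28.  9.]
rack ((561.384521484375, -151.83258056640625), (101.3949203491211, 180.37225341796875), 0.5828010439872742) 44.12918120428628
tray ((551.18408203125, 124.61190795898438), (139.5048065185547, 142.17373657226562), 77.87044525146484) -1.0296089425329455 38.009915617333036
```

arm_command --steps "0 0 0.88 0 0 0 0;0 0 0.88 0 0 0 0;0 0 0.88 0 0 0 0;0 0 0 0.5 -0.9 0 0;0 0 0 0.5 -0.9 0 0;0 0 0 0.5 -0.9 0 0;0 0 0 0.5 -0.9 0 0;0 0 0 0.5 -0.9 0 0;0 0 0 0.5 -0.9 0 0;0 0 0 0.5 -0.9 0 0" --newtons 40

```text
clock: 2.0
eef_pos: [385.4, -374.5, 231.6]
eef_rot: [[1.0, 0.004, 0.0], [0.004, -1.0, -0.0], [0.0, 0.0, -1.0]]
contact_force: [0.9, -0.8, -0.8]
width: -0.0
gripper_force: 0.0
```

arm_command --steps "0 0 0 0.54 -0.85 0 0;0 0 0 0.54 -0.85 0 0;0 0 0 0.54 -0.85 0 0;0 0 0 0.54 -0.85 0 0;0 0 0 0.54 -0.85 0 0;0 0 0 0.54 -0.85 0 0;0 0 0 0.54 -0.85 0 0;0 0 0 0.54 -0.85 0 0;0 0 0 0 0 0 0;0 0 0 0 0 0 0"

```text
clock: 3.0
eef_pos: [556.7, -102.5, 231.2]
eef_rot: [[1.0, 0.006, -0.0], [0.006, -1.0, 0.0], [-0.0, -0.0, -1.0]]
contact_force: [0.6, -0.7, -1.4]
width: -0.2
gripper_force: 0.0
```

arm_command --steps "0 0 0 0.08 -0.02 0.4 0;0 0 0 0 0 0.5 0;0 0 0 0 0 0.5 0;0 0 0 0 0 0.3 0;0 0 0 0 0 0.1 0;0 0 0 0 0 0 0;0 0 0 0 0 0 0"

```text
clock: 3.7
eef_pos: [560.0, -102.8, 160.1]
eef_rot: [[1.0, 0.004, 0.001], [0.004, -1.0, -0.0], [0.001, 0.0, -1.0]]
contact_force: [0.7, 0.2, -0.1]
width: -0.2
gripper_force: 0.0
```

```bash
python3 - <<'E'
from h import *
im,d=imaging.read_camera("scene"); cv2.imwrite("pics/s1.png",cv2.resize(im[90:250,150:330,::-1],None,fx=3.3,fy=3.3))
print(bot.get_obs()["eef_pos"].round(1),bot.get_obs()["contact_force"].round(2))
E
```

```text
[ 560.1 -102.7  160.2] [ 0.11 -0.66 -0.04]
```

View pics/s1.png

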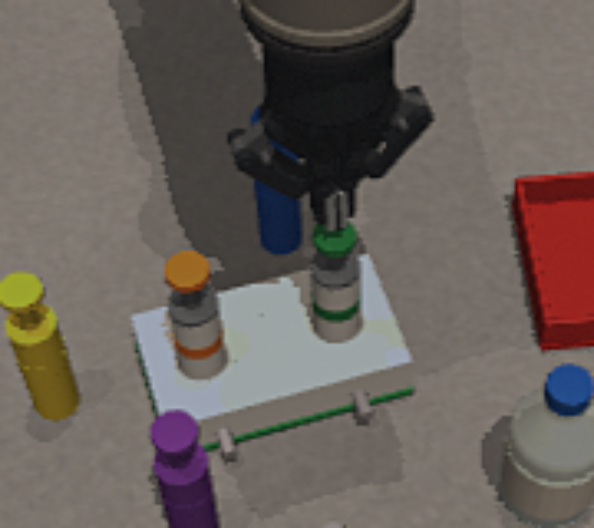

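arm_command --steps "0 0 0 0 0 0.05 0;0 0 0 0 0 0.05 0;0 0 0 0 0 0.05 0;0 0 0 0 0 0.05 0;0 0 0 0 0 0.05 0;0 0 0 0 0 0.05 0;0 0 0 0 0 0.05 0;0 0 0 0 0 0.05 0;0 0 0 0 0 0 0"

```text
clock: 4.65
eef_pos: [559.6, -102.5, 143.1]
eef_rot: [[1.0, 0.004, -0.0], [0.004, -1.0, 0.0], [-0.0, -0.0, -1.0]]
contact_force: [-0.6, 0.0, -1.5]
width: -0.4
gripper_force: 0.0
```

arm_command --steps "0 0 0 0 0 0.03 0;0 0 0 0 0 0.03 0;0 0 0 0 0 0.03 0;0 0 0 0 0 0 0"

```text
clock: 5.05
eef_pos: [559.6, -102.5, 139.6]
eef_rot: [[1.0, 0.004, -0.0], [0.004, -1.0, 0.0], [-0.0, -0.0, -1.0]]
contact_force: [0.4, -1.2, 0.8]
width: -0.3
gripper_force: 0.4
```

```bash
python3 - <<'E'
from h import *
im,d=imaging.read_camera("scene"); cv2.imwrite("pics/s2.png",cv2.resize(im[110:200,200:300,::-1],None,fx=6,fy=6))
for _ in range(3):
    imaging.read_camera("scene"); o=bot.get_obs(); print(o["eef_pos"].round(1),o["contact_force"].round(2),o["gripper_force"])
E
```

```text
[ 559.6 -102.5  139.6] [-0.18 -0.25  0.21] 0.14167032320983708
[ 559.5 -102.5  139.6] [-0.41  0.02  0.48] 0.05938922753557563
[ 559.5 -102.5  139.6] [ 0.35  0.33 -0.34] 0.0
```

View pics/s2.png

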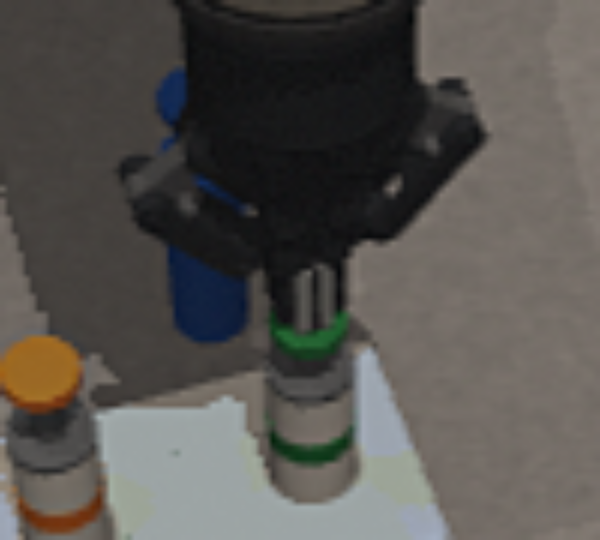

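arm_command --steps "0 0 0 0 0 0.025 0;0 0 0 0 0 0.025 0"

```text
clock: 5.45
eef_pos: [559.7, -102.5, 137.8]
eef_rot: [[1.0, 0.004, 0.0], [0.004, -1.0, 0.0], [0.0, -0.0, -1.0]]
contact_force: [-0.9, -0.3, 4.0]
width: -0.1
gripper_force: 1.9
```

arm_command --steps "0 0 0 0 0 0.025 0;0 0 0 0 0 0.025 0"

```text
clock: 5.65
eef_pos: [559.7, -102.5, 135.7]
eef_rot: [[1.0, 0.004, 0.0], [0.004, -1.0, 0.0], [0.0, -0.0, -1.0]]
contact_force: [-1.5, 1.0, 4.2]
width: 0.0
gripper_force: 2.5
```

arm_command --steps "0 0 0 0 0 0.025 0;0 0 0 0 0 0.025 0"

```text
clock: 5.85
eef_pos: [559.9, -102.5, 134.0]
eef_rot: [[1.0, 0.004, 0.001], [0.004, -1.0, 0.0], [0.001, -0.0, -1.0]]
contact_force: [-0.4, -1.3, 9.7]
width: -0.1
gripper_force: 4.6
```

arm_command --steps "0 0 0 0 0 0.025 0;0 0 0 0 0 0.025 0"

```text
clock: 6.05
eef_pos: [560.2, -102.6, 132.3]
eef_rot: [[1.0, 0.004, 0.001], [0.004, -1.0, -0.0], [0.001, 0.0, -1.0]]
contact_force: [-0.7, -0.4, 13.5]
width: -0.0
gripper_force: 6.7
```

arm_command --steps "0 0 0 0 0 -0.1 0;0 0 0 0 0 -0.6 0;0 0 0 0 0 -0.6 0;0 0 0 0 0 -0.3 0;0 0 0 0 0.62 0 0;0 0 0 0 0.62 0 0;0 0 0 0 0.62 0 0;0 0 0 0 0.61 0 0;0 0 0 0 0 0 0;0 0 0 0 0 0 0"

```text
clock: 7.05
eef_pos: [559.7, -201.5, 195.2]
eef_rot: [[1.0, 0.003, -0.001], [0.003, -1.0, 0.0], [-0.001, -0.0, -1.0]]
contact_force: [0.4, 0.9, 0.1]
width: 0.1
gripper_force: 0.0
```

Now the orange one; cap top at about 149 mm. Quick descent to 155, then slow.

arm_command --steps "0 0 0 0 0 0.5 0;0 0 0 0 0 0.35 0;0 0 0 0 0 0.15 0;0 0 0 0 0 0 0;0 0 0 0 0 0.05 0;0 0 0 0 0 0.05 0;0 0 0 0 0 0.05 0;0 0 0 0 0 0.05 0;0 0 0 0 0 0.05 0"

```text
clock: 7.95
eef_pos: [560.3, -201.4, 146.0]
eef_rot: [[1.0, 0.004, 0.001], [0.004, -1.0, -0.0], [0.001, 0.0, -1.0]]
contact_force: [0.5, 0.6, 3.6]
width: -0.0
gripper_force: 1.9
```

arm_command --steps "0 0 0 0 0 0.025 0;0 0 0 0 0 0.025 0;0 0 0 0 0 0.025 0"

```text
clock: 8.25
eef_pos: [560.2, -201.3, 142.8]
eef_rot: [[1.0, 0.004, 0.0], [0.004, -1.0, -0.0], [0.0, 0.0, -1.0]]
contact_force: [-0.6, -0.1, 3.4]
width: 0.1
gripper_force: 1.9
```

arm_command --steps "0 0 0 0 0 0.025 0;0 0 0 0 0 0.025 0"

```text
clock: 8.45
eef_pos: [560.1, -201.3, 140.7]
eef_rot: [[1.0, 0.004, 0.0], [0.004, -1.0, 0.0], [0.0, -0.0, -1.0]]
contact_force: [-0.1, -0.2, 3.9]
width: -0.0
gripper_force: 1.9
```

arm_command --steps "0 0 0 0 0 0.025 0;0 0 0 0 0 0.025 0;0 0 0 0 0 0.025 0"

```text
clock: 8.75
eef_pos: [560.1, -201.3, 137.7]
eef_rot: [[1.0, 0.004, 0.0], [0.004, -1.0, 0.0], [0.0, -0.0, -1.0]]
contact_force: [-0.0, -0.4, 3.8]
width: -0.1
gripper_force: 1.9
```

arm_command --steps "0 0 0 0 0 0.025 0;0 0 0 0 0 0.025 0"

```text
clock: 8.95
eef_pos: [560.1, -201.3, 135.7]
eef_rot: [[1.0, 0.004, 0.0], [0.004, -1.0, 0.0], [0.0, -0.0, -1.0]]
contact_force: [0.8, -0.4, 3.8]
width: -0.2
gripper_force: 1.9
```

arm_command --steps "0 0 0 0 0 0.025 0;0 0 0 0 0 0.025 0;0 0 0 0 0 0.025 0"

```text
clock: 9.25
eef_pos: [560.1, -201.3, 132.7]
eef_rot: [[1.0, 0.004, 0.0], [0.004, -1.0, 0.0], [0.0, -0.0, -1.0]]
contact_force: [0.8, 0.4, 3.1]
width: -0.4
gripper_force: 1.9
```

arm_command --steps "0 0 0 0 0 0.025 0;0 0 0 0 0 0.025 0"

```text
clock: 9.45
eef_pos: [560.1, -201.3, 130.7]
eef_rot: [[1.0, 0.004, 0.0], [0.004, -1.0, 0.0], [0.0, -0.0, -1.0]]
contact_force: [1.5, 0.0, 4.1]
width: -0.0
gripper_force: 1.9
```

Past 18 mm with an even 4 N: orange is sound. On to home.

arm_command --steps "0 0 0 0 0 0.025 0;0 0 0 0 0 0.025 0;0 0 0 0 0 0.025 0;0 0 0 0 0 0.025 0;0 0 0 0 0 0.025 0;0 0 0 0 0 0.025 0;0 0 0 0 0 0.025 0"

```text
clock: 10.15
eef_pos: [560.1, -201.3, 123.7]
eef_rot: [[1.0, 0.004, 0.0], [0.004, -1.0, 0.0], [0.0, -0.0, -1.0]]
contact_force: [0.9, -0.6, 3.7]
width: 0.1
gripper_force: 1.9
```

arm_command --steps "0 0 0 0 0 0.025 0;0 0 0 0 0 0.025 0"

```text
clock: 10.35
eef_pos: [560.1, -201.3, 121.7]
eef_rot: [[1.0, 0.004, 0.0], [0.004, -1.0, 0.0], [0.0, -0.0, -1.0]]
contact_force: [1.4, 0.4, 6.1]
width: 0.0
gripper_force: 2.9
```

arm_command --steps "0 0 0 0 0 0.025 0;0 0 0 0 0 0.025 0;0 0 0 0 0 0 0"

```text
clock: 10.65
eef_pos: [560.2, -201.4, 119.9]
eef_rot: [[1.0, 0.004, 0.0], [0.004, -1.0, -0.0], [0.0, 0.0, -1.0]]
contact_force: [-0.5, -0.1, 6.0]
width: 0.0
gripper_force: 3.3
```

arm_command --steps "0 0 0 0 0 -0.3 0;0 0 0 0 0 -0.8 0;0 0 0 0 0 -0.9 0;0 0 0 0 -0.62 0 1;0 0 0 0 -0.62 0 1;0 0 0 0 -0.62 0 1;0 0 0 0 -0.62 0 1;0 0 0 0 0 0 1;0 0 0 0 0 0 1;0 0 0 0 0 0 1"

```text
clock: 11.65
eef_pos: [559.5, -103.0, 199.9]
eef_rot: [[1.0, 0.003, -0.0], [0.003, -1.0, -0.0], [-0.0, 0.0, -1.0]]
contact_force: [-0.1, -1.2, 0.1]
width: 85.5
gripper_force: 0.0
```

```bash
python3 - <<'E'
from h import *
o=bot.get_obs(); print(o["eef_pos"].round(1),o["width"])
for c,zs in (("scene",0),):
    im,d=imaging.read_camera(c); cv2.imwrite("pics/s3.png",cv2.resize(im[90:250,150:330,::-1],None,fx=3.3,fy=3.3))
    hsv=cv2.cvtColor(im,cv2.COLOR_RGB2HSV).astype(int); H,S=hsv[...,0],hsv[...,1]
    i=imaging.camera_info(c);K=np.array(i["camera_matrix"]);T=np.array(i["pose"]);v,u=np.mgrid[:384,:512]
    P=np.stack([(u-K[0,2])/K[0,0]*d,(v-K[1,2])/K[1,1]*d,d],-1)@T[:3,:3].T+T[:3,3]
    for n,h0,h1,y in(("teal",50,80,-102),("orange",8,20,-202)):
        q=P[(d>0)&(H>=h0)&(H<=h1)&(S>120)&(np.hypot(P[...,0]-562,P[...,1]-y)<30)&(P[...,2]>105)]
        t=q[q[:,2]>np.percentile(q[:,2],80)-5]; print(n,len(t),t.mean(0).round(1),((t.max(0)+t.min(0))/2).round(1))
E
```

```text
[ 559.5 -103.   199.9] 85.52924603604156
teal 117 [ 562.6 -102.8  133.3] [ 561.8 -102.9  133.2]
orange 123 [ 563.  -201.8  119.6] [ 562.5 -201.9  119.8]
```

View pics/s3.png

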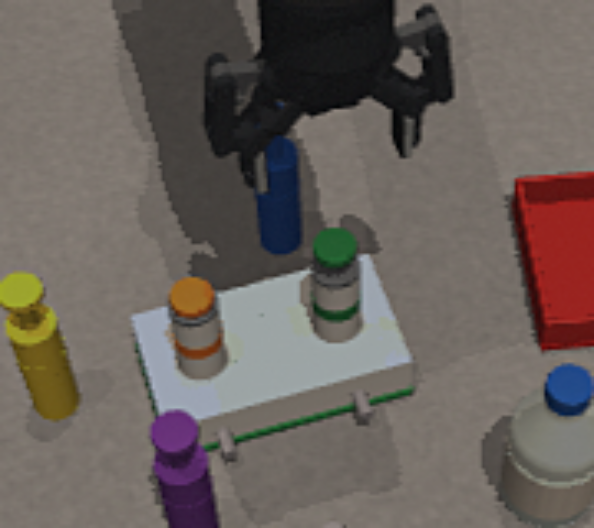

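arm_command --steps "0 0 0 0.02 -0.02 0.6 1;0 0 0 0 0 0.7 1;0 0 0 0 0 0.7 1;0 0 0 0 0 0.6 1;0 0 0 0 0 0.4 1;0 0 0 0 0 0.15 1;0 0 0 0 0 0 1;0 0 0 0 0 0 1"

```text
clock: 12.5
eef_pos: [560.9, -101.7, 74.5]
eef_rot: [[1.0, 0.004, 0.001], [0.004, -1.0, -0.0], [0.001, 0.0, -1.0]]
contact_force: [0.1, 0.1, -0.1]
width: 85.4
gripper_force: 0.0
```

arm_command --steps "0 0 0 0 0 0 0.5;0 0 0 0 0 0 0.4;0 0 0 0 0 0 0.3;0 0 0 0 0 0 0.3;0 0 0 0 0 0 0.2;0 0 0 0 0 0 0.2;0 0 0 0 0 0 0;0 0 0 0 0 0 0;0 0 0 0 0 0 0" --newtons 35

```text
clock: 13.4
eef_pos: [560.8, -101.5, 74.2]
eef_rot: [[1.0, 0.004, 0.001], [0.004, -1.0, -0.0], [0.001, 0.0, -1.0]]
contact_force: [-0.9, -0.5, 6.8]
width: 32.6
gripper_force: 34.6
```

arm_command --steps "0 0 0 0 0 -0.1 0;0 0 0 0 0 -0.2 0;0 0 0 0 0 -0.25 0;0 0 0 0 0 -0.25 0;0 0 0 0 0 -0.25 0;0 0 0 0 0 -0.3 0;0 0 0 0 0 -0.4 0;0 0 0 0 0 -0.4 0;0 0 0 0 0 0 0"

```text
clock: 14.3
eef_pos: [561.6, -101.4, 162.3]
eef_rot: [[1.0, 0.004, 0.004], [0.004, -1.0, -0.0], [0.004, 0.0, -1.0]]
contact_force: [0.5, 0.2, -1.5]
width: 32.4
gripper_force: 35.1
```

```bash
python3 - <<'E'
from h import *
o=bot.get_obs(); print(o["eef_pos"].round(1),o["width"],o["contact_force"].round(1))
im,d=imaging.read_camera("scene"); cv2.imwrite("pics/s4.png",cv2.resize(im[70:230,170:380,::-1],None,fx=3.3,fy=3.3))
E
```

```text
[ 561.6 -101.4  162.3] 32.41953314950247 [ 0.5  0.2 -1.5]
```

View pics/s4.png

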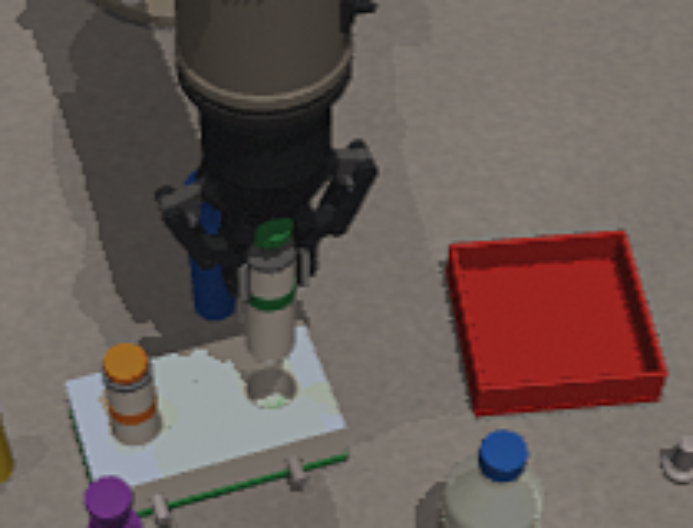

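arm_command --steps "0 0 0 0 -0.3 0 0;0 0 0 -0.04 -0.6 0 0;0 0 0 -0.04 -0.7 0 0;0 0 0 -0.04 -0.7 0 0;0 0 0 -0.04 -0.7 0 0;0 0 0 -0.04 -0.7 0 0;0 0 0 -0.04 -0.7 0 0;0 0 0 -0.04 -0.7 0 0;0 0 0 0 -0.4 0 0;0 0 0 0 -0.2 0 0"

```text
clock: 15.35
eef_pos: [547.3, 129.2, 158.9]
eef_rot: [[1.0, 0.007, -0.001], [0.007, -1.0, 0.0], [-0.001, -0.0, -1.0]]
contact_force: [-0.3, -0.2, -2.2]
width: 32.5
gripper_force: 35.1
```

arm_command --steps "0 0 0 0 0 0.3 0;0 0 0 0 0 0.5 0;0 0 0 0 0 0.5 0;0 0 0 0 0 0.4 0;0 0 0 0 0 0.2 0;0 0 0 0 0 0.1 0;0 0 0 0 0 0 0;0 0 0 0 0 0 0"

```text
clock: 16.15
eef_pos: [548.6, 126.5, 80.2]
eef_rot: [[1.0, 0.004, 0.001], [0.004, -1.0, 0.0], [0.001, -0.0, -1.0]]
contact_force: [0.2, -0.4, -2.1]
width: 33.0
gripper_force: 35.1
```

arm_command --steps "0 0 0 0 0 0.06 0;0 0 0 0 0 0.06 0;0 0 0 0 0 0.06 0;0 0 0 0 0 0.025 0;0 0 0 0 0 0 0;0 0 0 0 0 0 0"

```text
clock: 16.75
eef_pos: [548.3, 126.7, 71.5]
eef_rot: [[1.0, 0.004, -0.0], [0.004, -1.0, 0.0], [-0.0, -0.0, -1.0]]
contact_force: [0.6, 0.1, -2.4]
width: 32.7
gripper_force: 35.1
```

arm_command --steps "0 0 0 0 0 0.02 0;0 0 0 0 0 0.02 0;0 0 0 0 0 0 0"

```text
clock: 17.05
eef_pos: [548.3, 126.6, 69.9]
eef_rot: [[1.0, 0.004, -0.0], [0.004, -1.0, 0.0], [-0.0, -0.0, -1.0]]
contact_force: [-0.9, -0.3, -3.8]
width: 32.3
gripper_force: 35.1
```

arm_command --steps "0 0 0 0 0 0.02 0;0 0 0 0 0 0 0"

```text
clock: 17.25
eef_pos: [548.4, 126.7, 69.3]
eef_rot: [[1.0, 0.004, 0.0], [0.004, -1.0, 0.0], [0.0, -0.0, -1.0]]
contact_force: [0.0, -1.0, 0.3]
width: 32.6
gripper_force: 35.3
```

arm_command --steps "0 0 0 0 0 0.02 0;0 0 0 0 0 0 0"

```text
clock: 17.45
eef_pos: [548.8, 126.7, 69.2]
eef_rot: [[1.0, 0.004, 0.001], [0.004, -1.0, 0.0], [0.001, -0.0, -1.0]]
contact_force: [-3.3, -2.1, 12.1]
width: 32.5
gripper_force: 36.2
```

arm_command --steps "0 0 0 0 0 -0.015 0;0 0 0 0 0 0 0.4;0 0 0 0 0 0 0.45;0 0 0 0 0 0 0.5;0 0 0 0 0 0 0.6;0 0 0 0 0 0 0.8;0 0 0 0 0 0 1;0 0 0 0 0 0 1;0 0 0 0 0 0 1"

```text
clock: 18.35
eef_pos: [548.3, 126.7, 68.9]
eef_rot: [[1.0, 0.004, 0.0], [0.004, -1.0, 0.0], [0.0, -0.0, -1.0]]
contact_force: [-0.7, -0.2, -0.3]
width: 85.5
gripper_force: 0.0
```

arm_command --steps "0 0 0 0 0 -0.2 1;0 0 0 0 0 -0.5 1;0 0 0 0 0 -0.9 1;0 0 0 0 0 -0.9 1;0 0 0 0 0 -0.9 1;0 0 0 0 0 -0.6 1;0 0 0 0 0 0 1;0 0 0 0 0 0 1"

```text
clock: 19.15
eef_pos: [548.4, 126.7, 229.6]
eef_rot: [[1.0, 0.004, 0.001], [0.004, -1.0, 0.0], [0.001, -0.0, -1.0]]
contact_force: [0.8, -0.2, 0.0]
width: 85.5
gripper_force: 0.0
```

```bash
python3 - <<'E'
from h import *
o=bot.get_obs(); print(o["eef_pos"].round(1),o["width"])
im,d=imaging.read_camera("scene"); cv2.imwrite("pics/s5.png",cv2.resize(im[80:280,90:400,::-1],None,fx=2.5,fy=2.5))
hsv=cv2.cvtColor(im,cv2.COLOR_RGB2HSV).astype(int); H,S=hsv[...,0],hsv[...,1]
i=imaging.camera_info("scene");K=np.array(i["camera_matrix"]);T=np.array(i["pose"]);v,u=np.mgrid[:384,:512]
P=np.stack([(u-K[0,2])/K[0,0]*d,(v-K[1,2])/K[1,1]*d,d],-1)@T[:3,:3].T+T[:3,3]
for n,h0,h1,x,y in(("teal",50,80,550,126),("orange",8,20,562,-202)):
    q=P[(d>0)&(H>=h0)&(H<=h1)&(S>120)&(np.hypot(P[...,0]-x,P[...,1]-y)<50)&(P[...,2]>100)]
    t=q[q[:,2]>np.percentile(q[:,2],80)-5]; print(n,len(t),t.mean(0).round(1))
E
```

```text
[548.4 126.7 229.6] 85.47270736799538
teal 101 [550.4 125.  131.2]
orange 123 [ 563.2 -202.1  119.7]
```

View pics/s5.png

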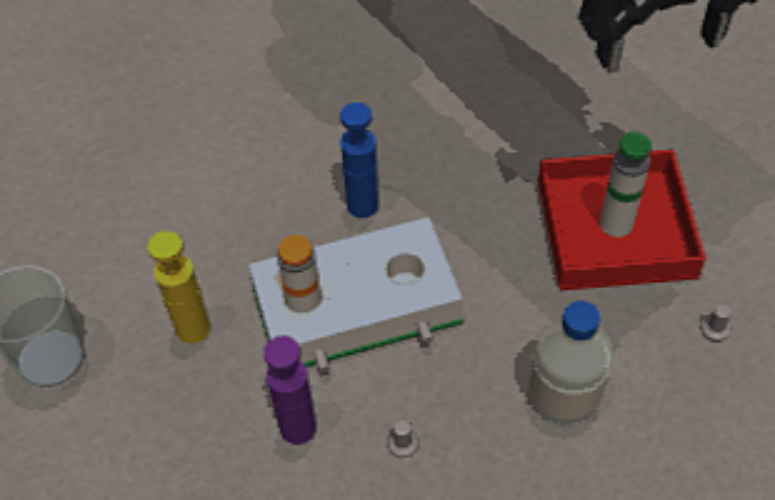

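The picture shows teal upright near the tray's centre (crop ~(625,185)) and orange home in its socket (~(300,275)). The bystanders look undisturbed.

```bash
python3 -c "
from h import *
print(bot.job_done())"
```

```text
the job is handed in; nothing more can be done
None
```

The job is handed in: the green-banded (teal) cartridge was the blocked one and now stands upright in the red tray with its plunger about 14 mm in, and the sound orange one is fully home in its socket; the highest push force I read was 13.5 N.

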